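Vent the core vacuum chamber and crack its stuck lid

TASK

Shut down the vacuum chamber by pressing the red, then the yellow, then the blue button, one at a time, each fully down for a moment and let up again. Then take the lid by its black bar handle, pull it free of the sticky seal without flinging it open, and finish still holding the handle with the lid slightly ajar and still, its front edge about 30 mm above the rim. Leave the loose core, grease jar and spatula where they are.

Things in the scene. Friction and masses are not known exactly. Their poses are not given: they have to be found in the camera images.
- chamber: vacuum chamber fixed to the bench: open aluminium case 220 x 220 mm, 110 mm high, a black asphalt core visible inside; origin at the centre of its underside; its front (handle side) faces its own -x, the hinge lies along its +x edge, z up. A small vent nipple sticks out 38 mm from its +y side
- lid (a joint): hinge angle of the clear 12 mm thick lid, rad: 0 shut, grows as the front edge rises (0.14 rad = front edge raised about 30 mm). A greased gasket holds it shut: it hardly moves until the upward pull at the handle reaches about 17 N, then the hold fades to nothing within 15 mm of handle rise, leaving only the weight (4 to 5 N at the handle); let go, the lid falls shut
- lid_hinge (a point): point on the hinge axis at the middle of the chamber's +x edge, 111.5 mm above the table, at the level of the lid's underside; turns with the lid; hinge axis is the chamber's y axis
- lid_front (a point): middle of the lower front edge of the lid, 220 mm from the hinge; 111.5 mm above the table when shut
- lid_handle (a point): centre of the black round bar handle standing on the lid near its front edge: 16 mm diameter, 110 mm long along its own y (parallel to the hinge), on two posts 94 mm apart; this point is the bar's centre, 185 mm from the hinge towards the front, 52 mm above the lid's underside; the gap under the bar to the lid is 32 mm (to the steel strip 29 mm); turns with the lid
- panel: grey pump control box fixed to the bench, 110 x 250 x 30 mm; origin at the centre of its underside. Three buttons stand on its top 70 mm apart in a row along its y, in any order of colours, the row lying 10 mm to its -x side of its middle
- red (a joint): travel of the red spring button, m: 0 up, 0.006 fully down (stops); starts at about 1.35 N, fully down at 4.5 N, springs back when let go
- red_top (a point): centre of the top face of the round red button (pump stop), 30 mm across, while up about 48 mm above the table; moves down with the button
- yellow (a joint): travel of the yellow spring button, m: 0 up, 0.006 fully down (stops); starts at about 1.35 N, fully down at 4.5 N, springs back when let go
- yellow_top (a point): centre of the top face of the round yellow button (shut-off valve), 30 mm across, while up about 48 mm above the table; moves down with the button
- blue (a joint): travel of the blue spring button, m: 0 up, 0.006 fully down (stops); starts at about 1.35 N, fully down at 4.5 N, springs back when let go
- blue_top (a point): centre of the top face of the round blue button (air vent), 30 mm across, while up about 48 mm above the table; moves down with the button
- core_a: black asphalt core, 100 mm diameter, 63 mm high, loose on the bench, origin at the centre of its underside; leave alone
- grease: small jar of gasket grease, 60 mm diameter, 60 mm high, loose, origin under its centre; leave alone
- spatula: loose spatula, 200 mm long, lying along its own x, flat on the bench; leave alone

How it is judged:
By the outcome, as a careful person would: the job done as asked, in the order asked, and still so for the second after the job is handed in, while the arm keeps its last pose, push and grip.
It also fails if it takes over 69 s, if anything falls off the work surface, if the arm or the gripper's body presses on something with over 40 N, if the wrist force passes 120 N, or if a joint passes its speed limit or range.

ROBOT

A 7-joint arm with a two-finger parallel gripper is mounted at the origin on the work surface. World frame = base frame: x ahead of the robot, y to its left, z up, the work surface at z = 0. Lengths are in m, angles in rad, forces in N, time in s.
With the tool pointing down it reaches from about 0.4 to 0.85 m from the base axis. Payload 10.4 kg.
Tool frame: the origin (TCP) lies at the very end of the fingers, on their centre line; the grasp point (between the pads) lies 19 mm behind it; z points along the fingers, y is the line along which they close (so a half turn about z gives the same grasp; the last joint's range is limited). The gripper opens to 87 mm and grips with 3 to 60 N. Pads are 19 mm wide; open, the fingers measure 117 mm over their backs; the gripper's body (75 mm by 190 mm) begins 51 mm behind the grasp point.
Start: joints at [1.09, 0.332, -0.065, 1.46, 0.022, 1.35, -0.088], TCP at [0.276, -0.561, 0.223] pointing down, gripper open.
Joint ranges: [-2.6, 2.6], [-0.5, 2.12], [-1.47, 1.34], [0.16, 2.42], [-1.27, 4.41], [0.06, 2.06], [-2.6, 2.6]. Speed limits (rad/s): [2.22, 2.22, 2.79, 2.79, 3.14, 3.14, 3.14].

INTERFACE

Orientations are given as a unit quaternion [x, y, z, w].
In Python, from bench import r gives the robot as it stands.
- The arm moves only by the shell command python3 -m crank 'ROWS' [FORCE]. ROWS is JSON, a list that holds one entry, the list of rows, each a list of 5 numbers: the shift along the tool's x, y, z in mm, then the turn about the tool's z in degrees, then the opening, from -1 (shut) to 1 (fully open). A call has 1 to 20 rows; each row is the pose to reach, as a shift and turn from the pose commanded when the call began, along the tool's axes at that moment; what a row does not reach only later rows make up. A row lasts 1/10 s, in which the tool goes at most 50 mm and 8.59 degrees, less where a joint would pass 70% of its speed; a pose out of reach is approached as far as the arm can. A call with a gripper value outside its range is refused whole. The fingers move at their own pace and stop on an object; FORCE is the grip in N (left out, the last holds). Time passes only in rows, so rows that repeat a pose let the fingers close. It gives the time, the measured TCP pose, the force, the opening and the grip force at its end, in the units of the state.
- r.read_state(): the state, without advancing time (a new reading comes with each control period).
- r.camera(name): name is "side" or "top"; returns a dict with "image" (480x640x3 uint8, red, green, blue), "vfov" (degrees; the focal length in pixels is half the picture's height over the tangent of half this angle, whatever the lens; pixels are square), "cx", "cy" (the principal point, pixels), "eye" and "attitude" of the camera in the world. Camera axes: x right, y down, z forward; pixel columns grow to the right and rows downward; lengths in m; the calibration is good to about 2 mm. A picture is of the moment at which its call begins. There is no depth.
- r.close_job(): hands the job in; it is judged then, once.
The state is a dict: "time": time; "joint_positions": joint angles; "joint_vel": joint speeds; "joint_torque": joint torques, N m; "ee_pos": TCP position; "eef_rot": TCP orientation; "ft_force": force on the tool from outside, world axes, zero at the start; "torque": the same for the moment, N m; "width": finger opening in m; "grip_force": force on a finger pad.
Only numpy, scipy, OpenCV 4.12 (cv2) and the standard library are available. Lean on these libraries where they do the work, as an engineer would, in place of code of your own. Each camera call takes 0.05 s, during which the arm holds its last target. There are 200 camera calls.

## Working session

There is one attempt and no reset: what is moved stays moved. The work goes in short steps, Python scripts to look and compute and a shell command to move; the robot and the scene stay as the last step left them, time stands still between calls to the robot, and variables do not carry over. Pictures are saved under pics/ and viewed, at most 10 in all, crops included, and the job is handed in when it is done.

```bash
mkdir -p pics; ls; python3 - <<'E'
from bench import r
import cv2
s=r.read_state(); print(s)
for n in("side","top"):
    c=r.camera(n); cv2.imwrite(f"pics/{n}0.png",c["image"][:,:,::-1]); print(n,{k:v for k,v in c.items() if k!="image"})
E
```

```text
pics
{'time': 0.0, 'joint_positions': array([ 1.09038847,  0.33282044, -0.06470927,  1.46095597,  0.02158633,
        1.34989864, -0.08852896]), 'joint_vel': array([ 2.56924232e-05,  1.22637814e-03, -8.50112841e-04,  1.58919130e-03,
       -3.62250248e-04, -9.33005382e-04, -8.69533272e-04]), 'joint_torque': array([ 5.93277600e-04, -6.23245883e+01,  2.49878905e-02, -3.89898920e+01,
       -6.13551959e-02,  3.96760425e-02,  1.25099127e-04]), 'ee_pos': array([ 0.27606878, -0.56028508,  0.22177908]), 'eef_rot': array([ 9.73915671e-01,  2.26909199e-01, -1.81636177e-04, -6.69531974e-04]), 'ft_force': array([-0.96143682, -0.73717127, -0.61884619]), 'torque': array([-0.02439629,  0.02821044,  0.0118364 ]), 'grip_force': 0.0, 'width': 0.08714772112760366}
side {'vfov': 51.82823372644543, 'cx': 314.783211298795, 'cy': 245.3306983414407, 'eye': array([0.36549514, 0.67691457, 0.84649112]), 'attitude': array([-0.1320363 ,  0.91786131, -0.36981755,  0.05772356])}
top {'vfov': 57.38103478032119, 'cx': 318.5607031452466, 'cy': 239.78868622415382, 'eye': array([0.41045173, 0.0204481 , 1.04620713]), 'attitude': array([-0.69868247,  0.70986698, -0.0709358 ,  0.05384964])}
```

View pics/side0.png

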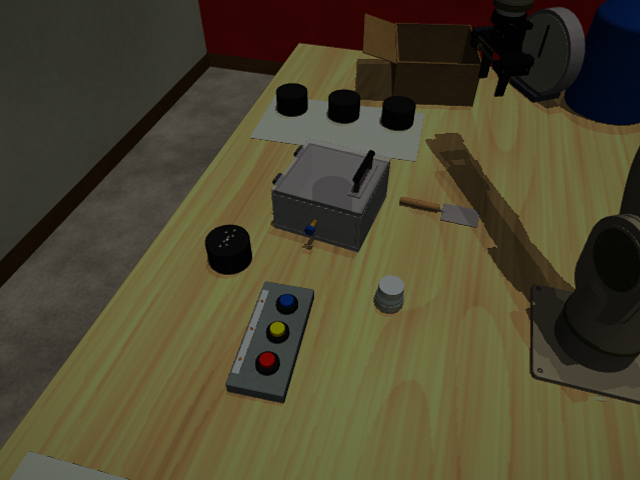

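View pics/top0.png

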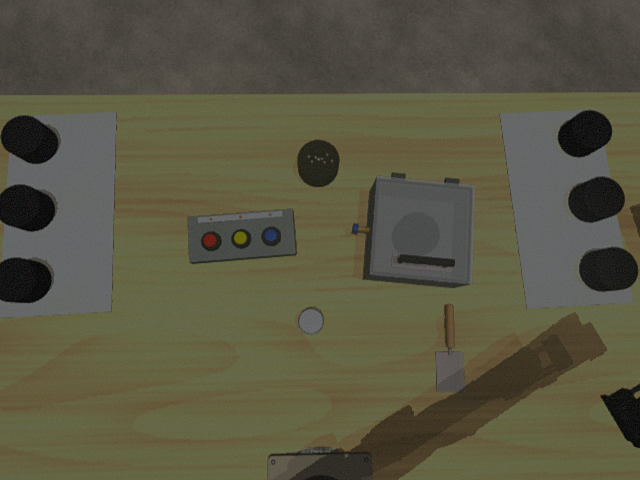

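The side view shows the buttons at red (267,361), yellow (278,330) and blue (287,301), with the handle running (371,153)–(355,190). In the top view they are red (210,240), yellow (241,238) and blue (271,236), with the handle at (399,259)–(455,262). Next I'll triangulate.

```bash
cat > h.py <<'E'
import numpy as np, cv2
from scipy.spatial.transform import Rotation as R
def ray(c,p):
    f=240/np.tan(np.radians(c["vfov"])/2)
    d=R.from_quat(c["attitude"]).apply([(p[0]-c["cx"])/f,(p[1]-c["cy"])/f,1]); return np.array(c["eye"]),d/np.linalg.norm(d)
def tri(obs):
    A=0;b=0
    L=[ray(c,p) for c,p in obs]
    for o,d in L:
        P=np.eye(3)-np.outer(d,d);A=A+P;b=b+P@o
    x=np.linalg.solve(A,b); return x,[round(1e3*np.linalg.norm((np.eye(3)-np.outer(d,d))@(x-o)),1) for o,d in L]
def blob(im,lo,hi,near,rad=18):
    h=cv2.cvtColor(im,cv2.COLOR_RGB2HSV);m=cv2.inRange(h,lo,hi);k=np.zeros_like(m);cv2.circle(k,near,rad,255,-1);m&=k
    q=cv2.moments(m,True);return (q["m10"]/q["m00"],q["m01"]/q["m00"]),q["m00"]
def proj(c,X):
    f=240/np.tan(np.radians(c["vfov"])/2)
    v=R.from_quat(c["attitude"]).inv().apply(np.array(X)-c["eye"]);return v[0]/v[2]*f+c["cx"],v[1]/v[2]*f+c["cy"]
E
python3 - <<'E'
from h import *
from bench import r
s=r.camera("side");t=r.camera("top")
H={"red":((0,120,60),(8,255,255),(267,361),(210,240)),"yellow":((22,190,90),(34,255,255),(278,330),(241,238)),"blue":((100,120,50),(125,255,255),(287,301),(271,236))}
P={}
for k,(lo,hi,a,b) in H.items():
    x=blob(s["image"],lo,hi,a);y=blob(t["image"],lo,hi,b);P[k]=tri([(s,x[0]),(t,y[0])]);print(k,x,y,P[k])
for n,c,box in(("side",s,(340,140,50,60)),("top",t,(385,245,85,30))):
    x,y,w,h=box;cv2.imwrite(f"pics/crop_{n}.png",cv2.resize(c["image"][y:y+h,x:x+w,::-1],None,fx=9,fy=9,interpolation=2) if n=="top" else cv2.resize(c["image"][y:y+h,x:x+w,::-1],None,fx=9,fy=9,interpolation=2))
st=r.read_state();print(R.from_quat(st["eef_rot"]).as_matrix().round(4),st["ee_pos"])
E
```

```text
red ((266.4795321637427, 358.77777777777777), 171.0) ((209.45736434108528, 239.97674418604652), 129.0) (array([0.59209867, 0.24505237, 0.05110487]), [np.float64(1.1), np.float64(1.1)])
yellow ((276.7132352941176, 327.55882352941177), 136.0) ((239.72641509433961, 237.22641509433961), 106.0) (array([0.59711021, 0.17580976, 0.05209457]), [np.float64(0.8), np.float64(0.8)])
blue ((286.33870967741933, 299.30645161290323), 124.0) ((270.3333333333333, 234.84615384615384), 117.0) (array([0.60162411, 0.10568544, 0.05188557]), [np.float64(0.7), np.float64(0.7)])
[[ 8.97e-01  4.42e-01 -4.00e-04]
 [ 4.42e-01 -8.97e-01  7.00e-04]
 [-0.00e+00 -8.00e-04 -1.00e+00]] [ 0.27615665 -0.56045529  0.22208236]
```

View pics/crop_side.png

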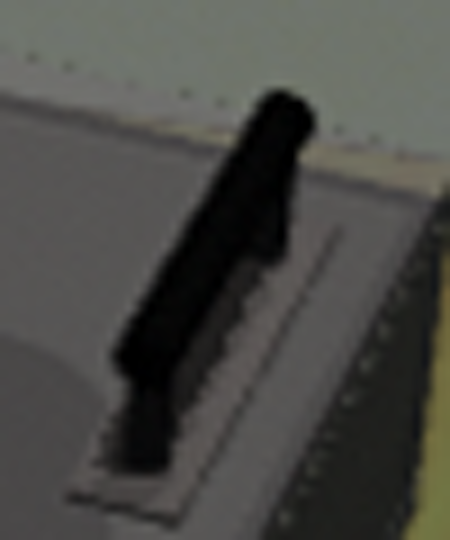

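View pics/crop_top.png

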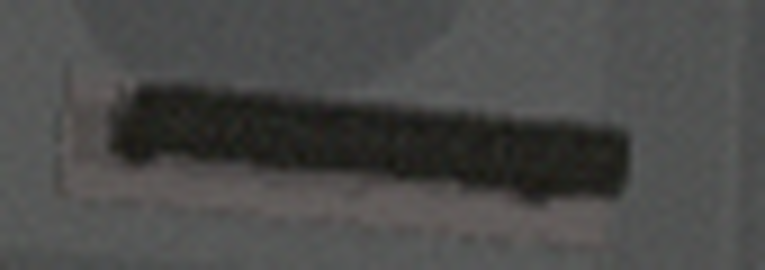

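The side crop shows the bar's ends at about (371.2,152.2) far and (355.6,178.7) near. In the top crop they are about (454.2,262.2) right and (398.4,257.6) left.

```bash
python3 - <<'E'
from h import *
from bench import r
s=r.camera("side");t=r.camera("top")
a=tri([(s,(371.2,152.2)),(t,(454.2,262.2))]);b=tri([(s,(355.6,178.7)),(t,(398.4,257.6))])
d=b[0]-a[0];c=(a[0]+b[0])/2
print(a,b,np.linalg.norm(d),c,np.degrees(np.arctan2(d[1],d[0])))
st=r.read_state();M=R.from_quat(st["eef_rot"]).as_matrix();p=st["ee_pos"]
for g in ([.592,.245],[.597,.176],[.6016,.1057],c[:2]):
    print((M.T@(np.array([g[0],g[1],p[2]])-p)*1e3).round())
# lens check: known chamber/jar straightness
for X in ((.592,.245,.048),(.597,.1758,.048),(.6016,.1057,.048)): print(proj(s,X),proj(t,X))
E
```

```text
(array([ 0.51759285, -0.27791877,  0.16509175]), [np.float64(0.1), np.float64(0.1)]) (array([ 0.52797806, -0.16271733,  0.1721204 ]), [np.float64(0.3), np.float64(0.3)]) 0.11588194169327615 [ 0.52278545 -0.22031805  0.16860608] 84.84880782420012
[ 639. -583.    0.]
[ 613. -519.    0.]
[ 586. -454.    0.]
[ 372. -196.    0.]
(np.float64(267.24658654887173), np.float64(359.79988601456137)) (np.float64(209.70664034516108), np.float64(239.78968770200115))
(np.float64(277.31365161534734), np.float64(328.8854393863437)) (np.float64(239.9513519532378), np.float64(237.24642229213651))
(np.float64(286.7669986875483), np.float64(300.5732223071436)) (np.float64(270.42855131816424), np.float64(234.88118073457125))
```

```bash
python3 -m crank '[[[639,-583,0,-58.6,-1],[639,-583,0,-58.6,-1],[639,-583,0,-58.6,-1],[639,-583,0,-58.6,-1],[639,-583,0,-58.6,-1],[639,-583,0,-58.6,-1],[639,-583,0,-58.6,-1],[639,-583,0,-58.6,-1],[639,-583,0,-58.6,-1],[639,-583,0,-58.6,-1],[639,-583,0,-58.6,-1],[639,-583,0,-58.6,-1],[639,-583,0,-58.6,-1],[639,-583,0,-58.6,-1],[639,-583,0,-58.6,-1],[639,-583,0,-58.6,-1],[639,-583,0,-58.6,-1],[639,-583,0,-58.6,-1],[639,-583,0,-58.6,-1],[639,-583,0,-58.6,-1]]]' 20
cat > e.py <<'E'
from h import *
from bench import r
import sys
g=np.array([float(v) for v in sys.argv[1:4]]);s=r.read_state();M=R.from_quat(s["eef_rot"]).as_matrix()
print("t",round(s["time"],2),"tcp",s["ee_pos"].round(4),"F",s["ft_force"].round(1),"w",round(s["width"],4),"yaw_x",np.degrees(np.arctan2(M[1,0],M[0,0])).round(1),"zax",M[:,2].round(4),"go",(M.T@(g-s["ee_pos"])*1e3).round(1))
E
python3 e.py .5921 .2451 .060
```

```text
time: 2.3
ee_pos: [0.5917, 0.2443, 0.2222]
eef_rot: [0.738, 0.675, -0.0, 0.0]
ft_force: [-0.2, 0.4, -0.5]
width: 0.0005
grip_force: 0.0
t 2.3 tcp [0.5917 0.2443 0.2222] F [-0.2  0.4 -0.5] w 0.0005 yaw_x 84.8 zax [-5.e-04 -5.e-04 -1.e+00] go [  0.9   0.4 162.2]
```

```bash
python3 -m crank '[[[1,0,45,0,-1],[1,0,90,0,-1],[1,0,130,0,-1],[1,0,155,0,-1],[1,0,163,0,-1],[1,0,163,0,-1]]]'
python3 -m crank '[[[0,0,4,0,-1],[0,0,8,0,-1],[0,0,11,0,-1],[0,0,13,0,-1],[0,0,15,0,-1],[0,0,15,0,-1]]]'; python3 e.py .5921 .2451 .042
```

```text
time: 2.9
ee_pos: [0.5919, 0.2441, 0.0593]
eef_rot: [0.739, 0.674, -0.001, 0.0]
ft_force: [-0.0, -0.8, 0.7]
width: 0.0005
grip_force: 0.0
time: 3.5
ee_pos: [0.5928, 0.2459, 0.0464]
eef_rot: [0.738, 0.674, 0.001, 0.001]
ft_force: [-2.0, -3.2, 12.6]
width: 0.0008
grip_force: 6.7
t 3.5 tcp [0.5928 0.2459 0.0464] F [-2.  -3.2 12.6] w 0.0008 yaw_x 84.8 zax [ 0.0023  0.     -1.    ] go [-0.9 -0.7  4.4]
```

```bash
python3 -m crank '[[[0,0,1,0,-1],[0,0,1,0,-1],[0,0,1,0,-1]]]'; python3 -c "
from bench import r;import cv2
cv2.imwrite('pics/red.png',cv2.resize(r.camera('side')['image'][270:420,200:340,::-1],None,fx=4,fy=4))"
for i in 1 2 3; do python3 -m crank '[[[0,0,-2.5,0,-1],[0,0,-2.5,0,-1],[0,0,-2.5,0,-1]]]' | grep -E "pos|ft"; done
```

```text
time: 3.8
ee_pos: [0.5929, 0.246, 0.0462]
eef_rot: [0.738, 0.674, 0.001, 0.001]
ft_force: [-4.8, -4.2, 20.0]
width: 0.0002
grip_force: 10.5
ee_pos: [0.5928, 0.2459, 0.0467]
ft_force: [3.3, 0.7, 4.7]
ee_pos: [0.5919, 0.2458, 0.0485]
ft_force: [2.8, 0.8, 3.7]
ee_pos: [0.5915, 0.2457, 0.0508]
ft_force: [1.0, -0.4, 2.7]
```

View pics/red.png

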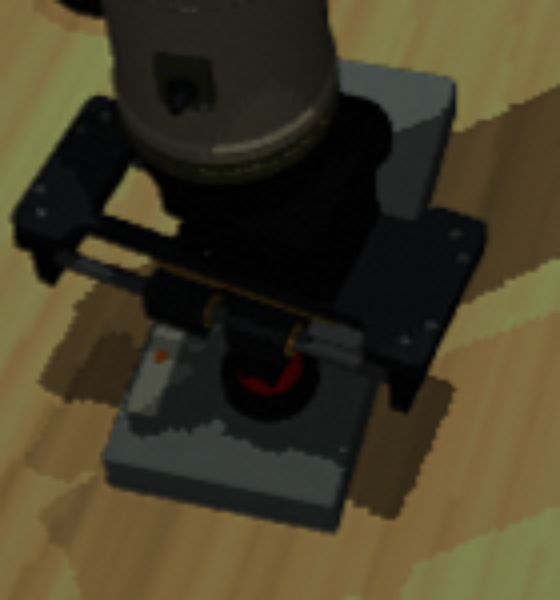

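The picture shows the closed fingers on the red button, around (270,375) in the crop. The spring force profile shows it went fully down, so I'll go on to yellow and then blue.

```bash
python3 -m crank '[[[0,0,-15,0,-1],[0,0,-25,0,-1],[0,0,-25,0,-1]]]' >/dev/null; python3 e.py .5971 .1758 .062
```

```text
t 5.05 tcp [0.5927 0.2464 0.0783] F [0.1 0.6 0.3] w 0.0005 yaw_x 84.8 zax [ 0.0026  0.0011 -1.    ] go [-70.   10.7  16.2]
```

```bash
python3 -m crank '[[[-35,5,0,0,-1],[-70,10,0,0,-1],[-70,10,8,0,-1],[-70,10,16,0,-1],[-70,10,21,0,-1],[-70,10,25,0,-1],[-70,10,29,0,-1],[-70,10,32,0,-1],[-70,10,34.5,0,-1],[-70,10,34.5,0,-1],[-70,10,34.5,0,-1]]]';python3 e.py .5971 .1758 .046
```

```text
time: 6.15
ee_pos: [0.5952, 0.1766, 0.0458]
eef_rot: [0.738, 0.675, -0.0, 0.001]
ft_force: [-19.2, -6.4, 42.4]
width: 0.0006
grip_force: 21.3
t 6.15 tcp [0.5952 0.1766 0.0458] F [-19.2  -6.4  42.4] w 0.0006 yaw_x 84.9 zax [ 7.e-04 -9.e-04 -1.e+00] go [-0.6  1.9 -0.2]
```

```bash
python3 -m crank '[[[0,0,-5,0,-1],[0,0,-18,0,-1],[0,0,-32,0,-1],[0,0,-32,0,-1],[0,0,-32,0,-1]]]' >/dev/null; python3 e.py .6016 .1057 .062
```

```text
t 6.65 tcp [0.5958 0.1751 0.0737] F [ 0.2  0.3 -0.6] w 0.0006 yaw_x 84.8 zax [ 7.e-04 -0.e+00 -1.e+00] go [-68.6  12.1  11.7]
```

```bash
python3 -m crank '[[[-35,6,0,0,-1],[-69,11,0,0,-1],[-69,11,6,0,-1],[-69,11,12,0,-1],[-69,11,17,0,-1],[-69,11,21,0,-1],[-69,11,25,0,-1],[-69,11,27,0,-1],[-69,11,28.5,0,-1],[-69,11,28.5,0,-1],[-69,11,28.5,0,-1]]]';python3 e.py .6016 .1057 .046
```

```text
time: 7.75
ee_pos: [0.5999, 0.1067, 0.0464]
eef_rot: [0.738, 0.675, 0.0, -0.0]
ft_force: [-8.8, 0.8, 14.8]
width: 0.0003
grip_force: 7.2
t 7.75 tcp [0.5999 0.1067 0.0464] F [-8.8  0.8 14.8] w 0.0003 yaw_x 84.9 zax [-1.e-04  4.e-04 -1.e+00] go [-0.9  1.7  0.4]
```

```bash
python3 -m crank '[[[0,0,-6,0,-1],[0,0,-40,0,-1],[0,0,-90,0,-1],[0,0,-140,0,-1],[0,0,-190,0,-1],[0,0,-190,0,1],[0,0,-190,0,1]]]' >/dev/null; python3 e.py .5228 -.2203 .236
```

```text
t 8.45 tcp [0.6009 0.1055 0.2362] F [-0.3  0.3 -0.6] w 0.0097 yaw_x 84.8 zax [ 2.8e-03 -2.0e-04 -1.0e+00] go [-331.6  -48.4    0. ]
```

```bash
python3 -m crank '[[[-332,-48,0,0,1],[-332,-48,0,0,1],[-332,-48,0,0,1],[-332,-48,0,0,1],[-332,-48,0,0,1],[-332,-48,0,0,1],[-332,-48,0,0,1],[-332,-48,0,0,1],[-332,-48,0,0,1]]]' >/dev/null
python3 -m crank '[[[0,0,20,0,1],[0,0,40,0,1],[0,0,52,0,1],[0,0,52,0,1]]]' >/dev/null; python3 e.py .5228 -.2203 .1465
python3 -c "
from bench import r;import cv2
cv2.imwrite('pics/hs.png',cv2.resize(r.camera('side')['image'][90:260,260:460,::-1],None,fx=4,fy=3.5))
cv2.imwrite('pics/ht.png',cv2.resize(r.camera('top')['image'][160:300,340:510,::-1],None,fx=4,fy=4))"
```

```text
t 9.75 tcp [ 0.5218 -0.2193  0.181 ] F [ 0.7  0.1 -0.1] w 0.0867 yaw_x 84.9 zax [-0.003   0.0017 -1.    ] go [-1.   1.2 34.5]
```

View pics/hs.png

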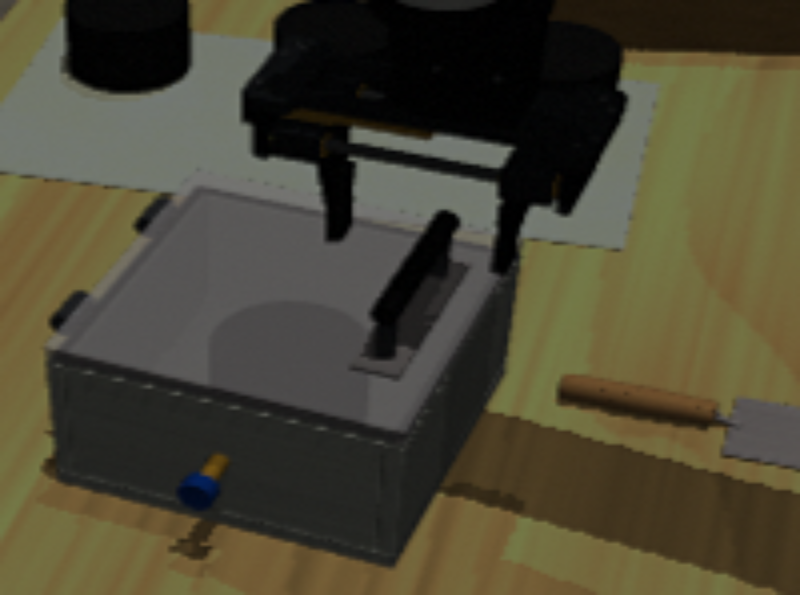

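View pics/ht.png

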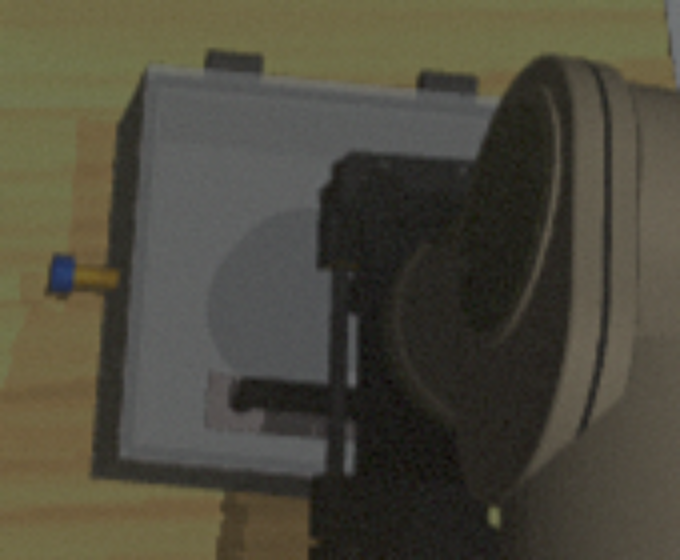

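The side crop shows the open fingers with tips at (338,240) and (505,270), straddling the bar centred near (415,265). The top crop shows the bar (235–330,390) lying between them. I'll lower and close gently.

```bash
python3 -m crank '[[[0,0,12,0,1],[0,0,24,0,1],[0,0,34,0,1],[0,0,34,0,1],[0,0,34,0,1]]]'; python3 -m crank '[[[0,0,0,0,-1],[0,0,0,0,-1],[0,0,0,0,-1],[0,0,0,0,-1],[0,0,0,0,-1],[0,0,0,0,-1],[0,0,0,0,-1],[0,0,0,0,-1]]]' 10
```

```text
time: 10.35
ee_pos: [0.5225, -0.2209, 0.1489]
eef_rot: [0.738, 0.675, -0.0, -0.0]
ft_force: [0.2, 0.2, -0.2]
width: 0.0867
grip_force: 0.0
time: 11.15
ee_pos: [0.5226, -0.2209, 0.1491]
eef_rot: [0.738, 0.675, 0.0, 0.0]
ft_force: [0.4, -0.2, -0.1]
width: 0.0308
grip_force: 0.0
```

```bash
python3 -m crank '[[[0,0,0,0,-1],[0,0,0,0,-1],[0,0,0,0,-1],[0,0,0,0,-1],[0,0,0,0,-1]]]' 10; python3 -m crank '[[[0,0,0,0,-1],[0,0,0,0,-1],[0,0,0,0,-1],[0,0,0,0,-1],[0,0,0,0,-1]]]' 50
```

```text
time: 11.65
ee_pos: [0.5239, -0.221, 0.1492]
eef_rot: [0.738, 0.675, 0.001, 0.001]
ft_force: [7.5, -1.5, -4.8]
width: 0.0154
grip_force: 10.0
time: 12.15
ee_pos: [0.524, -0.2211, 0.1492]
eef_rot: [0.738, 0.675, 0.001, 0.001]
ft_force: [8.3, -1.6, -5.6]
width: 0.0145
grip_force: 50.0
```

```bash
python3 -m crank '[[[0,1,0,0,-1],[0,2,-0.5,0,-1],[0,2,-1,0,-1],[0,2,-1,0,-1],[0,2,-1,0,-1]]]'; python3 -m crank '[[[0,0,-0.5,0,-1],[0,0,-1,0,-1],[0,0,-1.5,0,-1],[0,0,-1.5,0,-1]]]';  python3 -m crank '[[[0,0,-0.5,0,-1],[0,0,-1,0,-1],[0,0,-1.5,0,-1],[0,0,-1.5,0,-1]]]'
```

```text
time: 12.65
ee_pos: [0.5241, -0.221, 0.1496]
eef_rot: [0.738, 0.674, -0.0, -0.0]
ft_force: [0.9, -0.4, -6.6]
width: 0.0143
grip_force: 50.0
time: 13.05
ee_pos: [0.5243, -0.2211, 0.1505]
eef_rot: [0.738, 0.674, -0.0, -0.0]
ft_force: [4.8, -2.0, -16.8]
width: 0.0146
grip_force: 50.0
time: 13.45
ee_pos: [0.5245, -0.2211, 0.1512]
eef_rot: [0.738, 0.675, 0.0, -0.0]
ft_force: [10.2, -4.0, -24.5]
width: 0.0146
grip_force: 50.0
```

```bash
python3 -m crank '[[[0,1,-0.5,0,-1],[0,1.5,-1,0,-1],[0,2,-1.5,0,-1],[0,2,-1.5,0,-1]]]'; python3 -m crank '[[[0,0.2,-0.5,0,-1],[0,0.3,-1,0,-1],[0,0.5,-1.5,0,-1],[0,0.5,-1.5,0,-1]]]'
```

```text
time: 13.85
ee_pos: [0.5246, -0.2211, 0.1517]
eef_rot: [0.738, 0.674, -0.001, -0.002]
ft_force: [3.4, -2.6, -26.4]
width: 0.0149
grip_force: 50.0
time: 14.25
ee_pos: [0.5247, -0.2211, 0.1521]
eef_rot: [0.738, 0.674, -0.001, -0.003]
ft_force: [6.0, -2.1, -35.2]
width: 0.0146
grip_force: 50.0
```

```bash
python3 -m crank '[[[0,0,0,0,-1],[0,0,0,0,-1],[0,0,0,0,-1],[0,0,0,0,-1],[0,0,0,0,-1]]]' 60;  python3 -c "
from bench import r;import cv2
print(r.read_state()['torque'])
cv2.imwrite('pics/p1.png',cv2.resize(r.camera('side')['image'][130:230,320:420,::-1],None,fx=6,fy=6))"
```

```text
time: 14.75
ee_pos: [0.5247, -0.2211, 0.1522]
eef_rot: [0.738, 0.674, -0.001, -0.003]
ft_force: [6.0, -2.4, -32.8]
width: 0.0144
grip_force: 60.0
[-0.72171015 -1.16045376 -0.15416777]
```

View pics/p1.png

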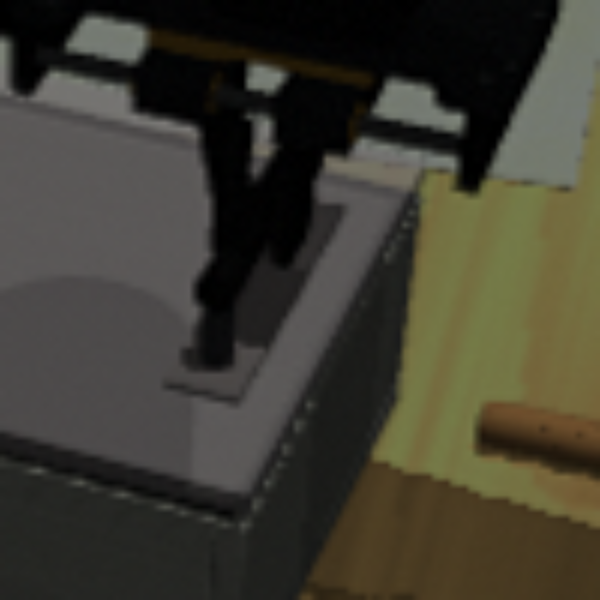

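The fingers hold the bar between its posts, around (250,230) in the crop, and the lid is still essentially shut. I'll keep up the slow pull.

```bash
for i in 1 2; do python3 -m crank '[[[0,0.2,-0.5,0,-1],[0,0.3,-1,0,-1],[0,0.3,-1,0,-1],[0,0.3,-1,0,-1]]]'|grep -E "pos|force|width";done; python3 -c "
from bench import r;print(r.read_state()['torque'])"
```

```text
ee_pos: [0.5248, -0.2211, 0.1524]
ft_force: [7.1, -3.6, -39.4]
width: 0.0148
grip_force: 60.0
ee_pos: [0.5269, -0.2214, 0.1586]
ft_force: [-5.3, 0.9, -3.4]
width: 0.0147
grip_force: 60.0
[ 0.23611097  1.92339222 -0.21589181]
```

```bash
python3 -m crank '[[[0,0,0,0,-1],[0,0,0,0,-1],[0,0,0,0,-1]]]'|grep -E "pos|force|width"; python3 -m crank '[[[0,0.3,-1,0,-1],[0,0.6,-2,0,-1],[0,0.9,-3,0,-1],[0,1.2,-4,0,-1],[0,1.2,-4,0,-1],[0,1.2,-4,0,-1]]]'|grep -E "pos|force|width"; python3 -c "
from bench import r;import cv2
cv2.imwrite('pics/p2.png',cv2.resize(r.camera('side')['image'][130:230,320:420,::-1],None,fx=6,fy=6))"
```

```text
ee_pos: [0.5271, -0.2214, 0.1591]
ft_force: [-6.9, 0.4, -2.7]
width: 0.0146
grip_force: 60.0
ee_pos: [0.5281, -0.2216, 0.1622]
ft_force: [-7.0, 0.0, -7.3]
width: 0.0146
grip_force: 60.1
```

View pics/p2.png

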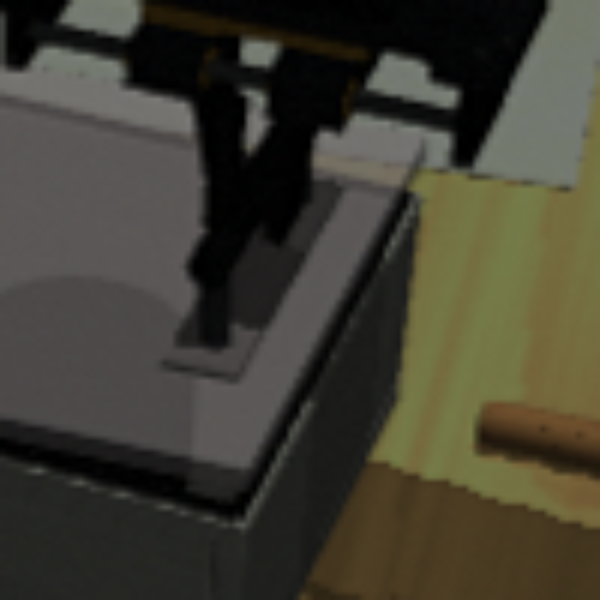

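The picture shows the lid lifted off the rim: its near front corner is now at (245,470), up from about (240,505). I'll continue slowly along the arc.

```bash
python3 -m crank '[[[0,0.4,-1,0,-1],[0,0.8,-2,0,-1],[0,1.2,-3,0,-1],[0,1.6,-4,0,-1],[0,2,-5,0,-1],[0,2.4,-6,0,-1],[0,2.8,-7,0,-1],[0,3.2,-8,0,-1],[0,3.6,-9,0,-1],[0,4,-10,0,-1],[0,4.4,-11,0,-1],[0,4.8,-12,0,-1],[0,4.8,-12,0,-1],[0,4.8,-12,0,-1],[0,4.8,-12,0,-1]]]'
python3 -c "
from h import *
from bench import r;import cv2
c=r.camera('side')
cv2.imwrite('pics/p3.png',cv2.resize(c['image'][130:230,320:420,::-1],None,fx=6,fy=6))
ux=np.array([.996,-.09]);uy=np.array([.09,.996])
hc=np.array([.523,-.2205])
h=hc+.185*ux
for th in (0,.05,.1,.12,.14,.16,.18):
  o=[]
  for u,w in ((-.22,0),(-.22,.012),(-.185,.052)):
    a=u*np.cos(th)+w*np.sin(th);z=-u*np.sin(th)+w*np.cos(th)+.1115
    e=.11 if w<.05 else .055
    p=h+a*ux+e*uy; q=proj(c,[p[0],p[1],z]);o.append((np.array(q)-(320,130))*6)
  print(th,np.round(o).tolist())
"
```

```text
time: 18.05
ee_pos: [0.5326, -0.222, 0.1741]
eef_rot: [0.738, 0.674, -0.001, -0.001]
ft_force: [-8.6, -0.4, -7.2]
width: 0.0145
grip_force: 60.1
0 [[252.0, 530.0], [254.0, 505.0], [215.0, 306.0]]
0.05 [[253.0, 507.0], [253.0, 482.0], [209.0, 284.0]]
0.1 [[252.0, 484.0], [251.0, 458.0], [202.0, 263.0]]
0.12 [[252.0, 474.0], [250.0, 448.0], [198.0, 254.0]]
0.14 [[251.0, 465.0], [248.0, 439.0], [195.0, 245.0]]
0.16 [[250.0, 455.0], [247.0, 429.0], [191.0, 236.0]]
0.18 [[249.0, 446.0], [245.0, 419.0], [187.0, 227.0]]
```

View pics/p3.png

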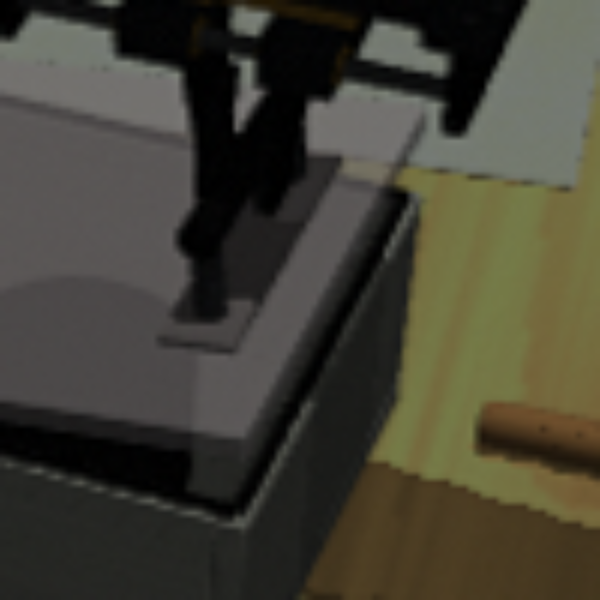

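The near top corner of the lid is now at (245,437) and the rim corner at (240,520). That puts the lid at about 0.13–0.14 rad, so I'll trim up 1 mm, ease the sideways load, and let it settle.

```bash
python3 -m crank '[[[0,-0.5,-0.5,0,-1],[0,-0.7,-1,0,-1],[0,-0.7,-1,0,-1],[0,-0.7,-1,0,-1],[0,-0.7,-1,0,-1],[0,-0.7,-1,0,-1],[0,-0.7,-1,0,-1],[0,-0.7,-1,0,-1]]]'; python3 -m crank '[[[0,0,0,0,-1],[0,0,0,0,-1],[0,0,0,0,-1],[0,0,0,0,-1],[0,0,0,0,-1],[0,0,0,0,-1],[0,0,0,0,-1]]]'
python3 -c "
from bench import r;print(abs(r.read_state()['joint_vel']).max())"
```

```text
time: 18.9
ee_pos: [0.533, -0.2221, 0.1752]
eef_rot: [0.738, 0.674, -0.0, 0.0]
ft_force: [-2.6, -2.3, -8.9]
width: 0.0151
grip_force: 60.1
time: 19.6
ee_pos: [0.533, -0.2221, 0.1752]
eef_rot: [0.738, 0.674, -0.0, 0.0]
ft_force: [-1.6, -3.8, -6.2]
width: 0.0144
grip_force: 60.1
0.0019984307478446194
```

```bash
python3 -c "
from bench import r;print(r.close_job())"
```

```text
the job is handed in; nothing more can be done
None
```

I pressed red, yellow and blue in order and let each up, then pulled the lid free, and handed the job in at about 20 s with the gripper holding the handle still and the front edge an estimated 30 mm above the rim; the yellow press reached 42 N at the fingertips (the 40 N limit is for the arm and gripper body), and the seal let go at about 39 N rather than 17 N, with the lid rising about 6 mm at the handle.

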